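# Fit the collared beater into the hand mixer and hold it pressed home

## Task

Take the beater with the round collar on its stem out of the wooden caddy and fit it, stem down, into the wide-mouthed socket of the upturned hand mixer: turn it until its splines mesh, slide it fully home until the collar seats, and keep it pressed down against the springy ejector. Finish while still gripping the beater and pressing it home; do not let go. Leave the plain beater and everything else on the cart where it is.

Things in the scene. Friction and masses are not known exactly. Their poses are not given: they have to be found in the camera images.
- beater: The collared steel beater (about 90 g), 108 mm long, stem down, cage up. Origin at the lowest tip of the stem, z up its axis. Upward from there: round 9 mm pilot, tip tapered (0 to 8 mm); four spline fins (8 to 20); flat round collar, 26 mm wide (20 to 25); 9 mm stem; open cage (from 50 to 108). Fins and cage repeat every quarter turn.
- collar (a point): Centre of the collar's underside, 20 mm above the beater's origin, same axes. The spline fins just below it form a cross along the beater's +-x and +-y: each fin 3 mm wide, 18 mm over facing tips, 12 mm high.
- cage (a point): On the beater's axis 90 mm above its origin, same axes: the place to grip from above (60 N is ample). The cage has four flat upright straps, 8 mm wide, on its +-x and +-y sides, in line with the fins; 44 mm over facing straps, vertical from 68 to 108 mm above the origin; crossed bars close its top.
- plain_beater: The other beater: same shape, size and fins but without the collar. It stays in the caddy. Origin at the tip of its stem.
- caddy: Wooden block, fixed, 70 (x) by 170 (y) by 32 mm high, origin at the centre of its underside. Two blind round holes, 22 mm diameter and 20 mm deep, at y = +50 and -50 mm; one beater stands in each (either way round), its tip 12 mm above the table, its cage free.
- mixer: Cordless hand mixer, white, lying upside down in a grey cradle, fixed; about 200 (x) by 92 (y) mm, its flat belly 110 mm above the table. Origin on the table under its middle. Two drive sockets open upward in the belly at x = -40 mm: the wide-mouthed one (30 mm diameter recess, 5 mm deep) at y = +25 mm and the narrow one (21.5 mm, too small for the collar) at y = -25 mm.
- drive_seat (a point): Centre of the wide socket's seat: upper face of the steel drive, 5 mm below the belly; the collar's underside rests here when home. z up. Below it a 12 mm bore with four slots for the fins along this point's +-x and +-y (repeats every quarter turn) and four ribs, 5 mm wide, on the diagonals. The drive's angle in the mixer varies.
- bore (a point): In the wide socket's bore, 12 mm below the seat, same axes: where the fins' lower ends come when home. Fins enter within about 0.15 rad of the slots; otherwise they rest on the ribs, the collar 12 mm above the seat and the pilot in the bore, until the beater is turned. The drive is stiff to turn (0.3 N m): light rubbing does not move it.
- ejector (a joint): Spring ejector pin at the bottom of the wide socket, m pushed down: 0 free, about 0.006 with the beater home. The stem's tip meets it when the collar is 6 mm above the seat; it pushes back with 5 N at first, 9 N when home, and lifts the beater again if it is not held down.
- timer: Push-button kitchen timer lying flat, 62 x 62 x 27 mm, loose; origin under its centre.
- spoons: Steel measuring spoons fanned out on a ring, 120 mm long, 14 mm high, loose; origin on the table under the ring, spoons to +x.
- bowl: Green ceramic bowl, 110 mm wide, 50 mm high, loose; origin under its centre.
- jar: Empty glass jar, 72 mm wide, 105 mm high, loose; origin under its centre.
- funnel: Black plastic funnel standing mouth down, 90 mm wide, 90 mm high, loose; origin under its centre.
Mind the look-alikes: they are no part of the job. What is shaped like the plain_beater but pink or purple is not meant.

How it is judged:
By the outcome, as a careful person would: the job done as asked, in the order asked, and still so for the second after the job is handed in, while the arm keeps its last pose, push and grip.
It also fails if it takes over 54 s, if anything falls off the work surface, if the arm or the gripper's body presses on something with over 40 N, if the wrist force passes 120 N, or if a joint passes its speed limit or range.

## Robot

A 6-joint arm with a two-finger parallel gripper is mounted at the origin on the work surface. World frame = base frame: x ahead of the robot, y to its left, z up, the work surface at z = 0. Lengths are in m, angles in rad, forces in N, time in s.
With the tool pointing down it reaches from about 0.3 to 0.75 m from the base axis. Payload 8.5 kg.
Tool frame: the origin (TCP) lies at the very end of the fingers, on their centre line; the grasp point (between the pads) lies 19 mm behind it; z points along the fingers, y is the line along which they close (so a half turn about z gives the same grasp; the last joint's range is limited). The gripper opens to 85 mm and grips with 20 to 120 N. Pads are 22 mm wide; open, the fingers measure 114 mm over their backs; the gripper's body (76 mm by 85 mm) begins 54 mm behind the grasp point. The pads swing forward as they close: fully open they stand 13 mm farther back than shut.
Start: joints at [-1.413, 0.381, 1.297, -0, 1.464, -0.215], TCP at [0.2, -0.512, 0.231] pointing down, gripper open.
Joint ranges: [-3.11, 3.11], [-0.89, 2.33], [0.22, 2.48], [-1.42, 4.56], [0.17, 2.85], [-2.88, 2.88]. Speed limits (rad/s): [2.39, 2.39, 3.14, 3.14, 3.14, 3.14].

## Interface

Orientations are given as a unit quaternion [w, x, y, z].
In Python, from rig import * gives the robot as it stands. The module is installed in compiled form; this text tells all that it offers.
- The arm moves only by the tool play_rows, never from a script. Its argument "increments" is one flat list of numbers, 5 for each row, row after row: the shift along the world's x, y, z in units of 25 mm (1.0 is 25 mm), then the turn about the world's z in units of 6 degrees (1.0 is 6 degrees), then the opening, from 0 (shut) to 1 (fully open). In form: [tx, ty, tz, turn, hand, tx, ty, tz, turn, hand, ...]. A call has 1 to 12 rows; each row shifts and turns the commanded pose from where the row before left it; what a row does not reach is not made up. A row lasts 1/10 s, in which the tool goes at most 50 mm and 8.59 degrees, less where a joint would pass 70% of its speed; a pose out of reach is approached as far as the arm can. A call is refused whole if a number of a shift passes 1 or a number of a turn 1, either way. A call with a gripper value outside its range is refused whole. The fingers move at their own pace and stop on an object; the grip force is fixed at half the most. Time passes only in rows, so rows that do not move let the fingers close. It gives the time, the measured TCP pose, the force, the opening and the grip force at its end, in the units of the state.
- observe(): the state, without advancing time (a new reading comes with each control period).
- read_camera(name): name is "scene" or "top" or "wrist"; returns the picture (420x560x3 uint8, red, green, blue); there is no depth.
- get_calibration(name): a dict with "intrinsics" (3x3 intrinsics, pixels), "R" (3x3) and "t" (3): a world point X has camera coordinates R X + t; the wrist camera has in their place "mount" (4x4, takes a point from camera to tool coordinates, whose origin is the TCP and whose axes are the flange's). Camera axes: x right, y down, z forward; pixel columns grow to the right and rows downward; lengths in m; the calibration is good to about 2 mm. A picture is of the moment at which its call begins: read the wrist's pose just before it. get_calibration takes no time and is no camera call.
- hand_in(): hands the job in; it is judged then, once.
The state is a dict: "t": time; "q": joint angles; "joint_velocities": joint speeds; "effort": joint torques, N m; "tcp_pos": TCP position; "orientation": TCP orientation; "force": force on the tool from outside, world axes, zero at the start; "ft_torque": the same for the moment, N m; "finger_gap": finger opening in m; "grip_force": force on a finger pad.
Only numpy, scipy, OpenCV 4.12 (cv2) and the standard library are available. Lean on these libraries where they do the work, as an engineer would, in place of code of your own. Each camera call takes 0.05 s, during which the arm holds its last target. There are 200 camera calls.

## Working session

There is one attempt and no reset: what is moved stays moved. The work goes in short steps, Python scripts to look and compute and a tool call to move; the robot and the scene stay as the last step left them, time stands still between calls to the robot, and variables do not carry over. Pictures are saved under pics/ and viewed, at most 10 in all, crops included, and the job is handed in when it is done.

Besides the shell and the picture viewer there is one more tool, called after "Call:" by a JSON object that holds its "name" and its "arguments". play_rows: Moves the arm, as the interface text tells. Its arguments: {"type":"object","properties":{"increments":{"type":"array"}},"required":["increments"]}

```bash
mkdir -p pics
cat > h.py <<'E'
from rig import *
import numpy as np, cv2
def ray(name,u,v,z,st=None):
    c=get_calibration(name);K=np.array(c["intrinsics"])
    d=np.linalg.inv(K)@[u,v,1.]
    if "mount" in c:
        st=st or observe();w,x,y,zz=st["orientation"]
        from scipy.spatial.transform import Rotation as Ro
        R=Ro.from_quat([x,y,zz,w]).as_matrix();M=np.array(c["mount"])
        o=R@M[:3,3]+st["tcp_pos"];d=R@M[:3,:3]@d
    else:
        R=np.array(c["R"]);t=np.array(c["t"]);o=-R.T@t;d=R.T@d
    return o+d*(z-o[2])/d[2]
def proj(name,X,st=None):
    c=get_calibration(name);K=np.array(c["intrinsics"]);X=np.array(X,float)
    if "mount" in c:
        st=st or observe();w,x,y,zz=st["orientation"]
        from scipy.spatial.transform import Rotation as Ro
        R=Ro.from_quat([x,y,zz,w]).as_matrix();M=np.array(c["mount"])
        p=M[:3,:3].T@(R.T@(X-st["tcp_pos"])-M[:3,3])
    else: p=np.array(c["R"])@X+np.array(c["t"])
    p=K@p;return p[:2]/p[2]
E
python3 - <<'E'
from h import *
a=read_camera("scene");b=read_camera("top")
cv2.imwrite("pics/s.png",cv2.resize(a[...,::-1],(800,600)));cv2.imwrite("pics/t.png",cv2.resize(b[...,::-1],(800,600)))
for n in("scene","top"):
    c=get_calibration(n);R=np.array(c["R"]);print(n,-R.T@np.array(c["t"]),R.round(2).tolist(),np.array(c["intrinsics"]).tolist())
print(get_calibration("wrist"));print(observe())
E
```

```text
scene [ 1.55576897 -0.74993934  0.95413319] [[0.62, 0.79, -0.02], [0.44, -0.37, -0.82], [-0.65, 0.49, -0.58]] [[540.4629605307827, 0.0, 281.5388802157413], [0.0, 540.4629605307827, 208.00260826443522], [0.0, 0.0, 1.0]]
top [ 0.42894406 -0.01073933  1.41745559] [[-0.03, -1.0, 0.01], [-0.99, 0.02, -0.12], [0.12, -0.01, -0.99]] [[415.87164480495306, 0.0, 281.38068021607046], [0.0, 415.87164480495306, 207.6700677771259], [0.0, 0.0, 1.0]]
{'intrinsics': array([[298.27024097,   0.        , 273.08702378],
       [  0.        , 298.27024097, 216.95060694],
       [  0.        ,   0.        ,   1.        ]]), 'mount': array([[-9.47699400e-04, -9.48173587e-01, -3.17751399e-01,
         8.32513860e-02],
       [ 9.99999342e-01, -6.93246829e-04, -9.13860474e-04,
        -7.05633488e-04],
       [ 6.46218213e-04, -3.17752056e-01,  9.48173620e-01,
        -1.43290880e-01],
       [ 0.00000000e+00,  0.00000000e+00,  0.00000000e+00,
         1.00000000e+00]])}
{'t': 0.1, 'q': array([-1.41327466e+00,  3.81128884e-01,  1.29815033e+00, -1.06249738e-05,
        1.46361251e+00, -2.15288724e-01]), 'joint_velocities': array([-1.40286335e-03, -2.22306596e-03, -3.07011715e-03,  7.13184612e-05,
       -3.20989569e-04,  8.92199375e-04]), 'effort': array([ 3.00717125e-03, -4.49223769e+01, -2.31657690e+01, -1.80916177e-04,
        3.64209147e-03,  2.17878153e-05]), 'tcp_pos': array([ 0.20028792, -0.5119549 ,  0.23078506]), 'orientation': array([-6.49415882e-04,  9.82676486e-01,  1.85328091e-01,  1.34788064e-05]), 'force': array([-0.21551678, -0.52999763,  0.24992536]), 'ft_torque': array([ 0.01025386, -0.00547991,  0.01321432]), 'grip_force': 0.0, 'finger_gap': 0.085547806464329}
```

View pics/t.png

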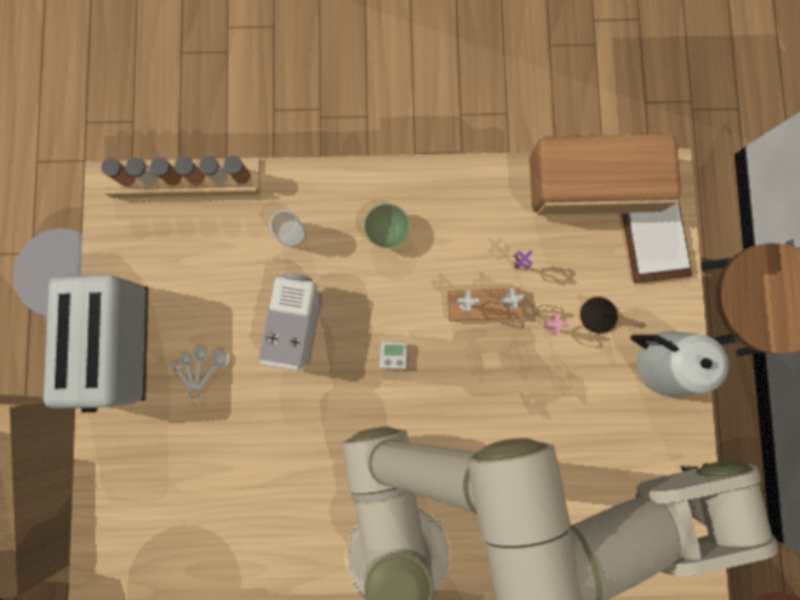

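View pics/s.png

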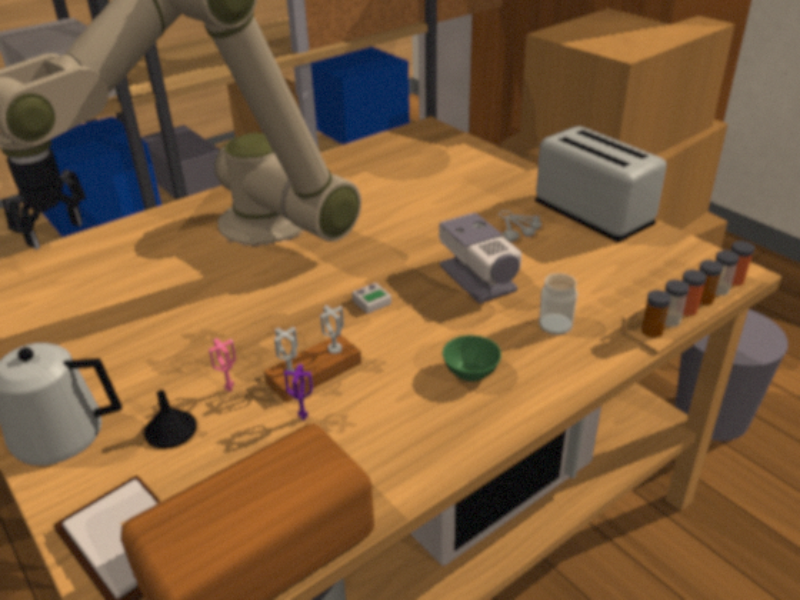

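Top view: silver beaters stand in the caddy at about (467,300) and (513,298), and the mixer's sockets are at (272,338) and (294,342). In the scene view the beater at (332,325) seems to have the collar. I'll check that in an enlarged crop.

Run:
```python
from h import *
s=1/1.42857
for n,u,v,z in(("A left beater",467,300,.12),("B right beater",513,298,.12),("sockL",272,338,.11),("sockR",294,342,.11),("pink",556,324,.1),("purple",523,260,.1),("funnel",598,314,.09),("timer",393,355,.027),("mixnose",297,277,.1),("mixback",286,368,.1)):
    print(n,ray("top",u*s,v*s,z).round(3))
a=read_camera("scene");b=read_camera("top")
f=lambda i,x,y,w,h:cv2.resize(i[y:y+h,x:x+w,::-1],(400,400),interpolation=cv2.INTER_CUBIC)
cv2.imwrite("pics/c.png",np.vstack([np.hstack([f(a,180,200,80,80),f(b,300,185,80,80)]),np.hstack([f(b,175,185,60,80)[:,:],f(a,300,140,70,70)])])[:,:] if 0 else np.hstack([f(a,180,200,80,80),f(b,172,190,70,70)]))
```

```text
A left beater [ 0.57  -0.166  0.12 ]
B right beater [ 0.572 -0.268  0.12 ]
sockL [0.498 0.264 0.11 ]
sockR [0.488 0.216 0.11 ]
pink [ 0.514 -0.365  0.1  ]
purple [ 0.66  -0.298  0.1  ]
funnel [ 0.535 -0.463  0.09 ]
timer [ 0.456 -0.     0.027]
mixnose [0.634 0.21  0.1  ]
mixback [0.432 0.235 0.1  ]
```

View pics/c.png

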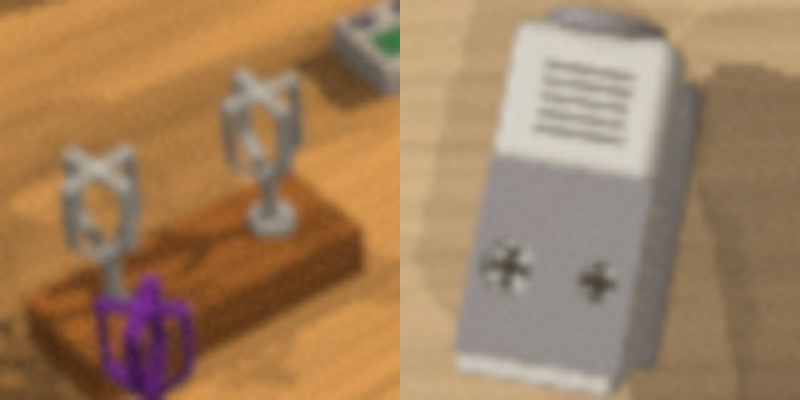

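The crop shows the collar on the right-hand beater, at (270,218), so A is the target. The wide socket is the left one, at (505,265). Next I move above A.

Call:
{"name": "play_rows", "arguments": {"increments": [1, 0.9, 0, 0, 1, 1, 0.9, 0, 0, 1, 1, 0.9, 0, 0, 1, 1, 0.9, 0, 0, 1, 1, 0.9, 0, 0, 1, 1, 0.9, 0, 0, 1, 1, 0.9, 0, 0, 1, 1, 0.9, 0, 0, 1, 1, 0.9, 0, 0, 1, 1, 0.9, 0, 0, 1, 1, 0.9, 0, 0, 1, 1, 0.9, 0, 0, 1]}}

```text
t: 1.4
tcp_pos: [0.5012, -0.2411, 0.2312]
orientation: [-0.0, 0.983, 0.185, -0.0]
force: [0.4, -1.4, -0.2]
finger_gap: 0.0854
grip_force: 0.0
```

Call:
{"name": "play_rows", "arguments": {"increments": [1, 1, 0, 0, 1, 1, 1, 0, 0, 1, 0.8, 1, 0, 0, 1, 0, 0, 0, 0, 1, 0, 0, 0, 0, 1]}}

```text
t: 1.9
tcp_pos: [0.5703, -0.1669, 0.231]
orientation: [-0.0, 0.983, 0.186, -0.0]
force: [-0.5, -0.4, -1.0]
finger_gap: 0.0856
grip_force: 0.0
```

Run:
```python
from h import *
o=observe();w=read_camera("wrist")
cv2.imwrite("pics/w1.png",cv2.resize(w[...,::-1],(800,600),interpolation=cv2.INTER_CUBIC))
print(o["t"],o["tcp_pos"],o["orientation"],o["q"], proj("wrist",[.57,-.166,.12],o)/.7)
```

```text
1.9 [ 0.5703234  -0.16686538  0.23097326] [-1.17789532e-04  9.82564145e-01  1.85923578e-01 -3.33292807e-04] [-4.83579983e-01  4.59833387e-01  1.16830802e+00 -2.30053432e-04
  1.51411989e+00  7.13205938e-01] [390.22620269 306.84544238]
```

View pics/w1.png

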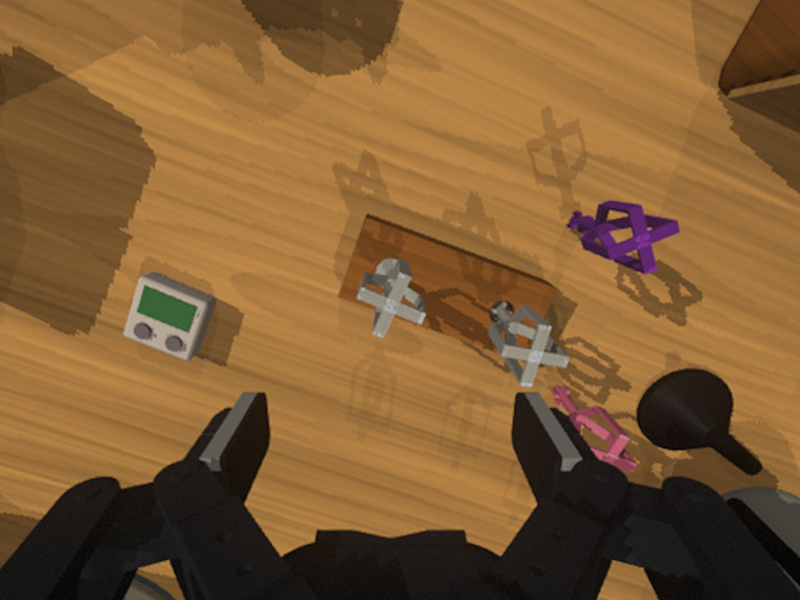

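The wrist view shows the collared beater with its cross centred at about (390,305), arms ending near (424,320), (360,292) and (378,335). I'll enlarge it to read the angle.

Run:
```python
from h import *
w=read_camera("wrist")
cv2.imwrite("pics/w2.png",cv2.resize(w[175:245,235:310,::-1],(750,700)[:2],interpolation=cv2.INTER_CUBIC)[:600])
```

```text
(no output)
```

View pics/w2.png

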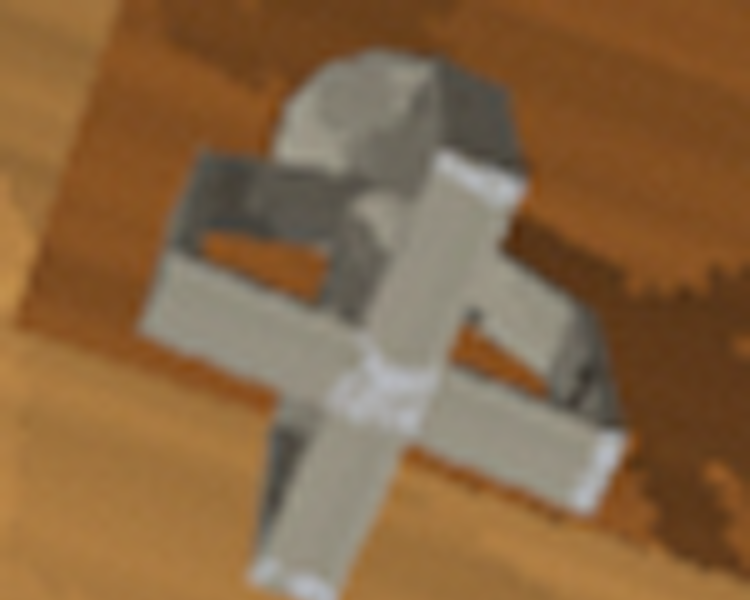

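The crop shows the cross tip midpoints at left (160,293), right (603,472), top (482,178) and bottom (293,583).

Run:
```python
from h import *
o=observe()
P=[ray("wrist",235+u/10-.5,175+v/10-.5,.12,o)[:2] for u,v in((160,293),(603,472),(482,178),(293,583))]
P=np.array(P);print(P.round(4),(P[:2].mean(0)+P[2:].mean(0))/2)
f=lambda d:np.degrees(np.arctan2(d[1],d[0]))
print(f(P[1]-P[0]),f(P[3]-P[2]),np.linalg.norm(P[1]-P[0]),np.linalg.norm(P[3]-P[2]))
w,x,y,z=o["orientation"];print("tool y dir",np.degrees(2*np.arctan2(y,x))-90, o["tcp_pos"])
```

```text
[[ 0.5717 -0.1446]
 [ 0.5704 -0.1877]
 [ 0.5918 -0.1673]
 [ 0.5502 -0.1654]] [ 0.5710252  -0.16624394]
-91.71896953957408 177.30030573987364 0.04309975391583005 0.04168621653534467
tool y dir -68.68537450274154 [ 0.5698234  -0.16787026  0.23124334]
```

Call:
{"name": "play_rows", "arguments": {"increments": [0.04, 0.05, 0, 1, 1, 0, 0, 0, 1, 1, 0, 0, 0, 1, 1, 0, 0, 0, 1, 1, 0, 0, 0, 1, 1, 0, 0, 0, 1, 1, 0, 0, 0, 1, 1, 0, 0, 0, 1, 1, 0, 0, 0, 1, 1, 0, 0, 0, 1, 1, 0, 0, 0, 1, 1, 0, 0, 0, 0, 1]}}

```text
t: 3.2
tcp_pos: [0.5708, -0.167, 0.2314]
orientation: [0.0, 0.723, 0.69, -0.0]
force: [0.0, -0.1, -0.3]
finger_gap: 0.0854
grip_force: 0.0
```

Run:
```python
from h import *
o=observe()
w=read_camera("wrist")
u,v=proj("wrist",[.571,-.1662,.12],o);print(u,v);u=int(u)-35;v=int(v)-30
cv2.imwrite("pics/w3.png",cv2.resize(w[v:v+60,u:u+70,::-1],(700,600),interpolation=cv2.INTER_CUBIC));print(u,v)
w,x,y,z=o["orientation"];print("tool y dir",np.degrees(2*np.arctan2(y,x))-90, o["tcp_pos"],o["q"])
```

```text
272.28759586424974 213.80553674572639
237 183
tool y dir -2.680580774625568 [ 0.57075139 -0.16695243  0.23143037] [-4.83420036e-01  4.60008900e-01  1.16668359e+00 -1.18468743e-04
  1.51488553e+00 -4.36628457e-01]
```

View pics/w3.png

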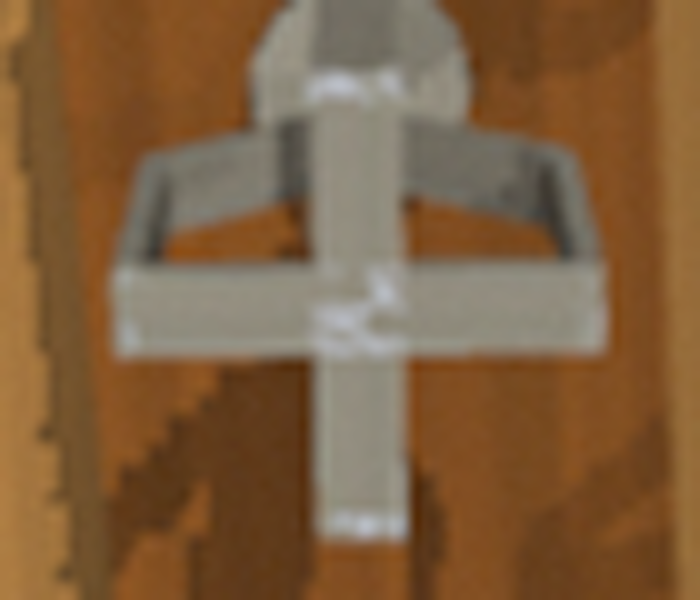

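The cross is level and centred under the tool at about (360,310) in the crop, so the grasp is aligned. Next I descend, close and lift slightly.

Call:
{"name": "play_rows", "arguments": {"increments": [0, 0.03, -1, 0, 1, 0, 0, -1, 0, 1, 0, 0, -1, 0, 1, 0, 0, -1, 0, 1, 0, 0, -1, 0, 1, 0, 0, -1, 0, 1, 0, 0, 0, 0, 1, 0, 0, 0, 0, 0, 0, 0, 0, 0, 0, 0, 0, 0, 0, 0, 0, 0, 0, 0, 0, 0, 0, 0, 0, 0]}}

```text
t: 4.45
tcp_pos: [0.5716, -0.1655, 0.0829]
orientation: [0.001, 0.723, 0.691, 0.0]
force: [-2.3, -0.2, 5.5]
finger_gap: 0.0434
grip_force: 60.0
```

Call:
{"name": "play_rows", "arguments": {"increments": [0, 0, 0, 0, 0, 0, 0, 0, 0, 0, 0, 0, 0, 0, 0, 0, 0, 0, 0, 0]}}

```text
t: 4.85
tcp_pos: [0.5716, -0.1655, 0.0829]
orientation: [0.001, 0.723, 0.691, 0.0]
force: [-1.5, -0.1, 5.7]
finger_gap: 0.043
grip_force: 60.0
```

Call:
{"name": "play_rows", "arguments": {"increments": [0, 0, 0.3, 0, 0, 0, 0, 0.7, 0, 0, 0, 0, 1, 0, 0, 0, 0, 1, 0, 0, 0, 0, 1, 0, 0, 0, 0, 1, 0, 0, 0, 0, 0.6, 0, 0, 0, 0, 0.4, 0, 0, -0.1, 0.4, 0, 0, 0, -0.2, 0.8, 0, 0, 0, -0.2, 0.9, 0, 0, 0, -0.2, 0.9, 0, 0, 0]}}

```text
t: 6.05
tcp_pos: [0.5526, -0.0878, 0.2302]
orientation: [-0.001, 0.723, 0.691, -0.0]
force: [-0.3, -0.1, -1.2]
finger_gap: 0.043
grip_force: 60.9
```

Call:
{"name": "play_rows", "arguments": {"increments": [-0.2, 0.9, 0, 0, 0, -0.2, 0.9, 0, 0, 0, -0.2, 0.9, 0, 0, 0, -0.2, 0.9, 0, 0, 0, -0.2, 0.9, 0, 0, 0, -0.2, 0.9, 0, 0, 0, -0.2, 0.9, 0, 0, 0, -0.2, 0.9, 0, 0, 0, -0.2, 0.9, 0, 0, 0, -0.2, 0.9, 0, 0, 0, -0.2, 0.9, 0, 0, 0, -0.22, 0.7, 0, 0, 0]}}

```text
t: 7.25
tcp_pos: [0.4913, 0.177, 0.2303]
orientation: [-0.001, 0.723, 0.691, -0.001]
force: [-0.0, -0.0, -1.8]
finger_gap: 0.043
grip_force: 60.9
```

Call:
{"name": "play_rows", "arguments": {"increments": [0, 0, -0.5, 0, 0, 0, 0, -0.4, 0, 0, 0, 0, 0, 0, 0, 0, 0, 0, 0, 0]}}

```text
t: 7.65
tcp_pos: [0.4929, 0.1748, 0.2086]
orientation: [-0.0, 0.723, 0.691, -0.0]
force: [-0.0, 1.3, -0.9]
finger_gap: 0.0429
grip_force: 60.9
```

Run:
```python
from h import *
o=observe()
w=read_camera("wrist")
print(o["tcp_pos"],o["orientation"],o["q"],o["finger_gap"],proj("wrist",[.498,.264,.11],o))
cv2.imwrite("pics/w4raw.png",w[...,::-1])
cv2.imwrite("pics/w4.png",cv2.resize(w[...,::-1],(800,600),interpolation=cv2.INTER_CUBIC))
```

```text
[0.49292652 0.17482702 0.20855565] [-3.39109864e-04  7.23279600e-01  6.90555099e-01 -4.00127605e-04] [1.14206800e-01 3.52191516e-01 1.41100178e+00 5.87310843e-05
 1.37944677e+00 1.60479170e-01] 0.04291119297028682 [273.12380278 108.45721895]
```

View pics/w4.png

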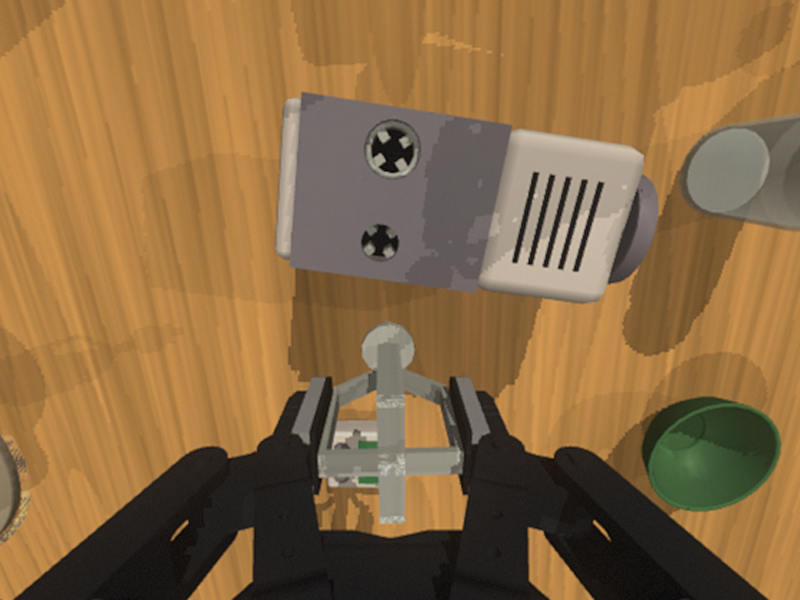

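The wide socket is at about (391,150) in the view. The beater is held between the fingers, with its collar at (388,345). I'll enlarge the socket to read its centre and slot angle.

Run:
```python
import cv2,numpy as np
w=cv2.imread("pics/w4raw.png")
a=cv2.resize(w[80:130,250:300],(600,600),interpolation=cv2.INTER_CUBIC)
cv2.imwrite("pics/w5.png",a)
```

```text
(no output)
```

View pics/w5.png

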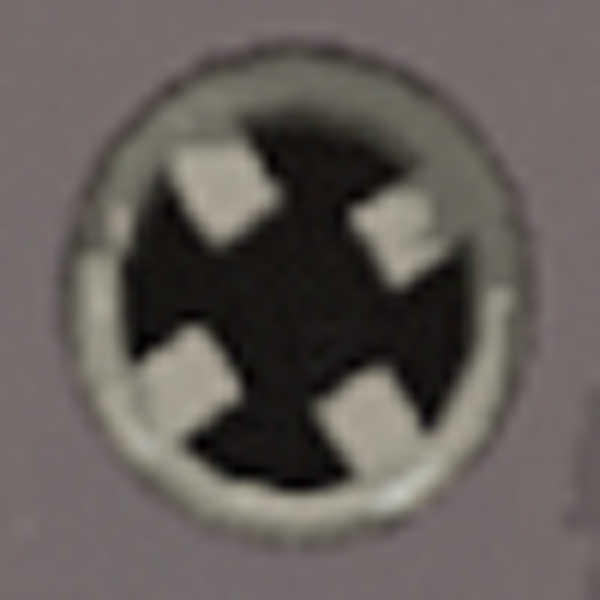

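The crop shows the outer rim centred at about (299,294), with ribs near (225,188), (402,228), (370,420) and (190,380).

Run:
```python
from h import *
o=observe()
g=lambda u,v,z:ray("wrist",250+u/12-.5,80+v/12-.5,z,o)[:2]
print("rim",g(299,294,.11),"diam",g(68,294,.11),g(530,294,.11),g(299,45,.11),g(299,545,.11))
TL,TR,BR,BL=[g(*p,.105) for p in((225,188),(402,228),(370,420),(190,380))]
print("rib centre",(TL+TR+BR+BL)/4,TL,TR,BR,BL)
f=lambda d:np.degrees(np.arctan2(d[1],d[0]))
a=[f(BR-TL),f(BL-TR)];print(a,[(x-45)%90 for x in a])
w,x,y,z=o["orientation"];print("tool y dir",np.degrees(2*np.arctan2(y,x))-90)
# held beater, collar and cross centre
for p,zz in(((388,345),.2086-.071+.025),((392,462),.2086+.037)): print(ray("wrist",p[0]*.7-.5,p[1]*.7-.5,zz,o)-o["tcp_pos"])
```

```text
rim [0.49960053 0.26704606] diam [0.4849855  0.26773943] [0.51421642 0.26635264] [0.50026569 0.28149263] [0.4989016  0.25186584]
rib centre [0.49945848 0.26659224] [0.49518847 0.27381414] [0.50643082 0.27089222] [0.50391207 0.25932276] [0.49230257 0.26233982]
[np.float64(-58.95267728319435), np.float64(-148.81178100760454)] [np.float64(76.04732271680565), np.float64(76.18821899239546)]
tool y dir -2.662916999540329
[-0.00036154  0.00214101 -0.04634845]
[ 0.00119348 -0.00047614  0.03665155]
```

Run:
```python
from h import *
st=dict(tcp_pos=np.array([.57075,-.16695,.23143]),orientation=[0,.7233,.6905,0])
for n,u,v,z in(("collar",272.7,190,.037),("cross",272.5,213.5,.12)): print(n,ray("wrist",u,v,z,st))
```

```text
collar [ 0.57141852 -0.16404487  0.037     ]
cross [ 0.57121163 -0.16590967  0.12      ]
```

Call:
{"name": "play_rows", "arguments": {"increments": [0, 0.4, 0, -0.47, 0, 0.1, 0.8, 0, -0.47, 0, 0.1, 0.8, 0, -0.47, 0, 0.08, 0.8, 0, -0.46, 0, 0, 0.6, 0, 0, 0, 0, 0.24, 0, 0, 0, 0, 0, 0, 0, 0, 0, 0, -0.4, 0, 0, 0, 0, -0.4, 0, 0, 0, 0, 0, 0, 0, 0, 0, 0, 0, 0]}}

```text
t: 8.8
tcp_pos: [0.5003, 0.2654, 0.1884]
orientation: [-0.0, 0.787, 0.616, -0.0]
force: [-0.1, 0.3, -1.0]
finger_gap: 0.0431
grip_force: 60.9
```

Run:
```python
from h import *
o=observe();w=read_camera("wrist")
cv2.imwrite("pics/w6raw.png",w[...,::-1])
q,x,y,z=o["orientation"];print("tool y dir",np.degrees(2*np.arctan2(y,x))-90,o["tcp_pos"])
zt=o["tcp_pos"][2]-.071
u,v=proj("wrist",[.4995,.2668,.125],o);print(u,v,proj("wrist",[.4995,.2668,.11],o));u=int(u)-32;v=int(v)-24
cv2.imwrite("pics/w6.png",cv2.resize(w[v:v+48,u:u+64,::-1],(768,576),interpolation=cv2.INTER_CUBIC));print(u,v)
```

```text
tool y dir -13.885595970957354 [0.50028306 0.26538555 0.18844249]
270.8258221042863 233.28522202502566 [270.97070989 226.28112191]
238 209
```

View pics/w6.png

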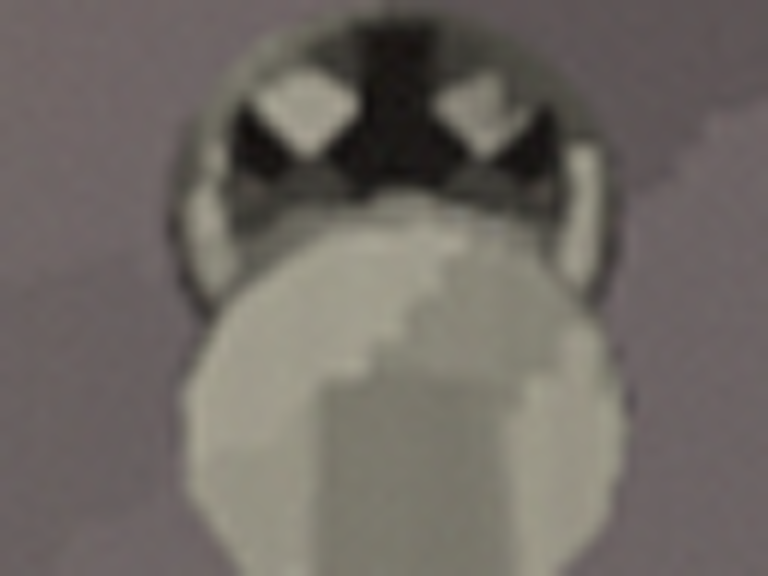

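The crop shows the socket ribs symmetric about the vertical, so the angle is good. Collar: x 187..625, centre about (406,425). Rim: x 172..618, top at y about 8, centre near x 395.

Run:
```python
from h import *
o=observe();g=lambda u,v,z:ray("wrist",238+u/12-.5,209+v/12-.5,z,o)
zc=o["tcp_pos"][2]-.0709+.025
c=g(406,425,zc);t=g(395,8,.11);print("collar c",c,"collar edges",g(187,425,zc),g(625,425,zc), "collar top edge pt",g(406,222,zc))
# tool x dir is image up
a=np.radians(-13.89+90);d=np.array([np.cos(a),np.sin(a)])
print("rim centre",t[:2]-.015*d,"rim edges",g(172,210,.11),g(618,210,.11))
print("collar centre from top edge",g(406,222,zc)[:2]-.013*d)
print("ribs",g(308,108,.105),g(487,112,.105), "exp rib", np.array([.4995,.2668]))
```

```text
collar c [0.49996613 0.26594188 0.14291639] collar edges [0.48774821 0.26897542 0.14291639] [0.51218444 0.26290825 0.14291639] collar top edge pt [0.50298679 0.27801697 0.14291639]
rim centre [0.49913805 0.26612876] rim edges [0.48502851 0.27070081 0.11      ] [0.51364658 0.26359586 0.11      ]
collar centre from top edge [0.49986603 0.26539711]
ribs [0.4949669  0.27382944 0.105     ] [0.5065324  0.27066687 0.105     ] exp rib [0.4995 0.2668]
```

Call:
{"name": "play_rows", "arguments": {"increments": [-0.03, 0.03, 0, 0, 0, 0, 0, -0.15, 0, 0, 0, 0, -0.15, 0, 0, 0, 0, -0.15, 0, 0, 0, 0, -0.15, 0, 0, 0, 0, -0.1, 0, 0, 0, 0, 0, 0, 0]}}

```text
t: 9.55
tcp_pos: [0.4994, 0.2665, 0.1709]
orientation: [-0.0, 0.787, 0.617, -0.0]
force: [-0.3, 0.3, -0.1]
finger_gap: 0.0428
grip_force: 60.9
```

Call:
{"name": "play_rows", "arguments": {"increments": [0, 0, -0.1, 0, 0, 0, 0, -0.1, 0, 0, 0, 0, -0.1, 0, 0, 0, 0, 0, 0, 0]}}

```text
t: 9.95
tcp_pos: [0.4994, 0.2665, 0.1634]
orientation: [-0.0, 0.787, 0.617, -0.0]
force: [0.1, -1.0, -0.5]
finger_gap: 0.0428
grip_force: 60.9
```

No resistance, so the fins have meshed. Next I press on to the seat.

Call:
{"name": "play_rows", "arguments": {"increments": [0, 0, -0.1, 0, 0, 0, 0, -0.1, 0, 0, 0, 0, -0.06, 0, 0, 0, 0, 0, 0, 0]}}

```text
t: 10.35
tcp_pos: [0.4998, 0.2667, 0.1579]
orientation: [0.0, 0.787, 0.617, 0.001]
force: [-1.0, 1.0, 6.4]
finger_gap: 0.0425
grip_force: 61.6
```

Ejector contact shows as 6.4 N. I continue in small steps until the seat takes the load.

Call:
{"name": "play_rows", "arguments": {"increments": [0, 0, -0.04, 0, 0, 0, 0, -0.04, 0, 0, 0, 0, 0, 0, 0]}}

```text
t: 10.65
tcp_pos: [0.4998, 0.2667, 0.1561]
orientation: [0.0, 0.787, 0.617, 0.001]
force: [-1.0, 0.9, 6.8]
finger_gap: 0.043
grip_force: 61.7
```

Call:
{"name": "play_rows", "arguments": {"increments": [0, 0, -0.04, 0, 0, 0, 0, 0, 0, 0]}}

```text
t: 10.85
tcp_pos: [0.4999, 0.2668, 0.1558]
orientation: [0.0, 0.787, 0.617, 0.001]
force: [-2.4, -0.1, 12.0]
finger_gap: 0.0429
grip_force: 62.5
```

Call:
{"name": "play_rows", "arguments": {"increments": [0, 0, -0.04, 0, 0, 0, 0, 0, 0, 0]}}

```text
t: 11.05
tcp_pos: [0.4999, 0.2669, 0.1557]
orientation: [0.001, 0.787, 0.617, 0.002]
force: [-5.3, -0.9, 18.2]
finger_gap: 0.0432
grip_force: 63.3
```

Call:
{"name": "play_rows", "arguments": {"increments": [0, 0, -0.02, 0, 0, 0, 0, 0, 0, 0, 0, 0, 0, 0, 0]}}

```text
t: 11.35
tcp_pos: [0.4999, 0.2669, 0.1557]
orientation: [0.001, 0.787, 0.617, 0.002]
force: [-5.5, -0.3, 20.8]
finger_gap: 0.043
grip_force: 63.5
```

TCP z has stopped at 0.1557 (predicted home 0.156) while the force rises to 21 N. One last look to confirm before handing in.

Run:
```python
from h import *
w=read_camera("wrist")
cv2.imwrite("pics/w7.png",cv2.resize(w[190:270,220:325,::-1],(788,600),interpolation=cv2.INTER_CUBIC))
```

```text
(no output)
```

View pics/w7.png

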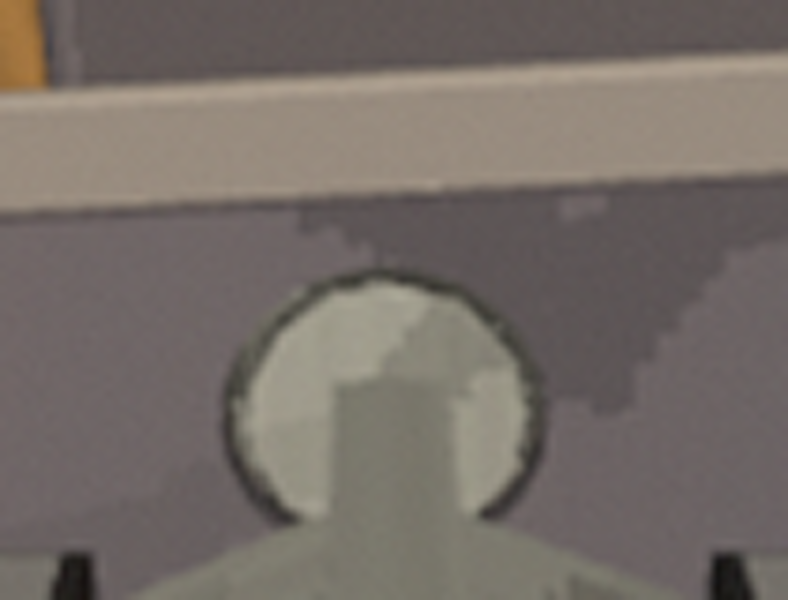

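The collar at about (385,410) sits flush and centred in the wide recess, so I hand in.

```bash
python3 -c "
from rig import *
print(hand_in())"
```

```text
the job is handed in; nothing more can be done
None
```

The collared beater is in the wide socket with its splines meshed and collar seated; I handed in with it still gripped and pressed down at about 21 N.

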